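# Close the test-strip printing frame and hold it up for inspection

### The arm

A 6-joint arm with a two-finger parallel gripper is mounted at the origin on a cart in front of the work surface, level with it; the furniture and walls round the work are solid. World frame = base frame: x ahead of the robot, y to its left, z up, the work surface at z = 0. Lengths are in mm, angles in rad, forces in N, time in s.
With the tool pointing down it reaches from about 275 to 875 mm from the base axis. Payload 12.5 kg.
Tool frame: the origin (TCP) lies where the fingers leave the gripper's body, on its centre line; the fingertips stand 73 mm ahead of it and the grasp point (between the pads) lies 54 mm ahead of it; z points along the fingers, y is the line along which they close (so a half turn about z gives the same grasp; the last joint's range is limited). The gripper opens to 85 mm and grips with 20 to 120 N. Pads are 22 mm wide; open, the fingers measure 114 mm over their backs; the gripper's body (76 mm by 85 mm) begins 54 mm behind the grasp point. The pads swing forward as they close: fully open they stand 13 mm farther back than shut.
Start: joints at [1.058, 0.351, 1.652, -0, 1.139, -0.085], TCP at [228.147, 500.434, 303.89] pointing down, gripper open.
Joint ranges: [-2.75, 2.75], [-0.79, 2.1], [0.01, 2.65], [-1.57, 4.71], [0.07, 3.14], [-2.87, 2.87]. Speed limits (rad/s): [2.22, 2.22, 2.79, 3.14, 3.14, 3.14].

### API

Orientations are given as a unit quaternion [w, x, y, z].
In Python, from workcell import manip gives the robot as it stands.
- The arm moves only by the shell command python3 inch.py 'ROWS'. ROWS is rows parted by semicolons, their numbers by spaces, 1 to 20 of them, each of 5 numbers: the opening from 0.0 (shut) to 1.0 (fully open), then dx, dy, dz in mm, then a turn about the tool's z in rad; each row shifts and turns the commanded pose from where the row before left it, along the tool's axes as they then stand; what a row does not reach is not made up. A row lasts 1/10 s, in which the tool goes at most 50 mm and 0.15 rad, less where a joint would pass 70% of its speed; a pose out of reach is approached as far as the arm can. The fingers move at their own pace and stop on an object; the grip force is fixed at half the most. Time passes only in rows, so rows that do not move let the fingers close. It prints the time, the measured TCP pose, the force, the opening and the grip force at its end.
- manip.state(): the state, without advancing time (a new reading comes with each control period).
- manip.grab_frame(name): name is "scene" or "side" or "wrist"; returns the picture (400x640x3 uint8, red, green, blue); there is no depth.
- manip.get_calibration(name): a dict with "mtx" (3x3 intrinsics, pixels), "cam_to_world" (4x4, takes a point from camera to world coordinates); the wrist camera has in their place "hand_eye" (4x4, takes a point from camera to tool coordinates, whose origin is the TCP and whose axes are the flange's). Camera axes: x right, y down, z forward; pixel columns grow to the right and rows downward; lengths in mm; the calibration is good to about 2 mm. A picture is of the moment at which its call begins: read the wrist's pose just before it. get_calibration takes no time and is no camera call.
- manip.hand_in(): hands the job in; it is judged then, once.
The state is a dict: "t": time; "joint_pos": joint angles; "dq": joint speeds; "joint_efforts": joint torques, N m; "tool_pos": TCP position; "tcp_rot": TCP orientation; "contact_force": force on the tool from outside, world axes, zero at the start; "wrist_torque": the same for the moment, N m; "grip_width": opening from 0.0 (shut) to 1.0 (fully open); "finger_force": force on a finger pad.
Only numpy, scipy, OpenCV 4.12 (cv2) and the standard library are available. Lean on these libraries where they do the work, as an engineer would, in place of code of your own. Each camera call takes 0.05 s, during which the arm holds its last target. There are 200 camera calls.

### The job

Close the small test-strip printing frame: take the loose backplate by its wooden grip, set it over the frame's two locating pins and lower it - do not drop it - until it lies flush all round. Then grip the closed frame itself by its long wooden sides, lift it at least 15 cm clear of the table without tipping it (the back is held only by its own weight) and hold it still and level so that I can check the glass side from below; finish while still holding it. Leave the other things where they are.

Things in the scene. Friction and masses are not known exactly. Their poses are not given: they have to be found in the camera images.
- frame: shallow open wooden frame lying glass side down, loose, 0.26 to 0.49 kg, 190 (its x) x 60 (y) x 24 mm high, starting on one side of the robot's centre line, the backplate on the other. Origin: centre of its underside, z up. Its long side rails (along x) are upright, 60 mm over the outside, 9 mm thick, and are gripped there; the end blocks are 34 mm long
- frame_rim (a point): centre of the frame's rim plane, 24 mm above its underside, over the 122 x 42 mm recess (glass floor 6 mm above the underside, white paper strip on it). The underside of the backplate comes to rest here; axes as the frame
- pin_a (a point): tip of the brass locating pin on the end block at the frame's x = +78 mm, on its centre line: 8 mm in diameter, 14 mm above the rim (38 mm above the frame's underside), its top 5 mm tapered to 3 mm
- pin_b (a point): tip of the second, equal pin, at the frame's x = -78 mm
- back: loose backplate lying on its felt pad, 0.1 to 0.21 kg. Origin: centre of the pad's underside, z up, x along its length. Pad 96 x 34 x 5 mm; on it a plywood plate 184 (x) x 52 (y) x 8 mm, its top 13 mm above the origin; centred on that a dark wooden grip bar 74 (x) x 14 (y) x 18 mm, its top 31 mm above the origin, to be gripped across its 14 mm
- back_seat (a point): centre of the plate's underside, 5 mm above the backplate's origin; axes as the backplate. Seated, either way round, it coincides with frame_rim; the pad then hangs freely in the recess, the pins stand 6 mm above the plate, the grip bar ends 50 mm above the frame's underside and the plate is 4 mm narrower than the frame on each side
- hole_a (a point): centre of the round through hole, 10 mm in diameter, at the backplate's x = +78 mm on its centre line, at the plate's underside
- hole_b (a point): centre of the through slot, 14 (x) x 10 (y) mm, at the backplate's x = -78 mm, at the plate's underside
- brush_foam: bystander, to be left alone: flat coating brush with wooden handle and blue-grey head, 40x172x12 mm, lying; origin at the centre of its underside
- stone_1: bystander, to be left alone: dark pebble used as a paperweight, 40x42x19 mm; origin at the centre of its underside
- measure: bystander, to be left alone: graduated clear plastic cup, 67 mm wide, 74 mm high; origin at the centre of its underside
- clip_b: bystander, to be left alone: black spring clip, 58x32x12 mm, lying; origin at the centre of its underside

How it is judged:
By the outcome, as a careful person would: the job done as asked, in the order asked, and still so for the second after the job is handed in, while the arm keeps its last pose, push and grip.
It also fails if it takes over 53 s, if anything falls off the work surface, if the arm or the gripper's body presses on something with over 40 N, if the wrist force passes 120 N, or if a joint passes its speed limit or range.

## Working session

There is one attempt and no reset: what is moved stays moved. The work goes in short steps, Python scripts to look and compute and a shell command to move; the robot and the scene stay as the last step left them, time stands still between calls to the robot, and variables do not carry over. Pictures are saved under pics/ and viewed, at most 10 in all, crops included, and the job is handed in when it is done.

```bash
ls; mkdir -p pics
python3 - <<'E'
from workcell import manip
import cv2,numpy as np
np.set_printoptions(precision=4,suppress=True)
s=manip.state();print(s['t'],s['tool_pos'],s['tcp_rot'],s['grip_width'])
for n in ("scene","side","wrist"):
    c=manip.get_calibration(n);print(n,c)
    f=manip.grab_frame(n);cv2.imwrite(f"pics/{n}0.png",f[:,:,::-1])
E
```

```text
inch.py
pics
workcell.py
0.0 [228.0317 500.2186 303.3509] [-0.0002  0.2123  0.9772 -0.0006] 1.0016017334956822
scene {'mtx': array([[404.4943,   0.    , 320.7349],
       [  0.    , 404.4943, 199.2494],
       [  0.    ,   0.    ,   1.    ]]), 'cam_to_world': array([[   0.8114,   -0.3437,    0.4727, -102.5423],
       [  -0.5845,   -0.4847,    0.6508, -902.3024],
       [   0.0054,   -0.8043,   -0.5942,  904.0843],
       [   0.    ,    0.    ,    0.    ,    1.    ]])}
side {'mtx': array([[517.2543,   0.    , 323.223 ],
       [  0.    , 517.2543, 206.9853],
       [  0.    ,   0.    ,   1.    ]]), 'cam_to_world': array([[   0.8791,    0.4216,   -0.2222,  903.6032],
       [   0.4765,   -0.7863,    0.3932, -578.2488],
       [  -0.009 ,   -0.4516,   -0.8922, 1421.7876],
       [   0.    ,    0.    ,    0.    ,    1.    ]])}
wrist {'mtx': array([[278.6348,   0.    , 324.1296],
       [  0.    , 278.6348, 196.4747],
       [  0.    ,   0.    ,   1.    ]]), 'hand_eye': array([[ -0.0002,  -0.9496,  -0.3135,  79.6407],
       [  1.    ,   0.    ,  -0.0005,  -0.4805],
       [  0.0005,  -0.3135,   0.9496, -70.2493],
       [  0.    ,   0.    ,   0.    ,   1.    ]])}
```

View pics/scene0.png

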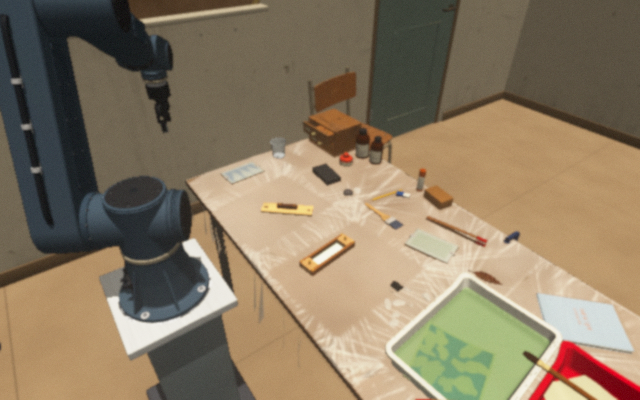

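View pics/side0.png

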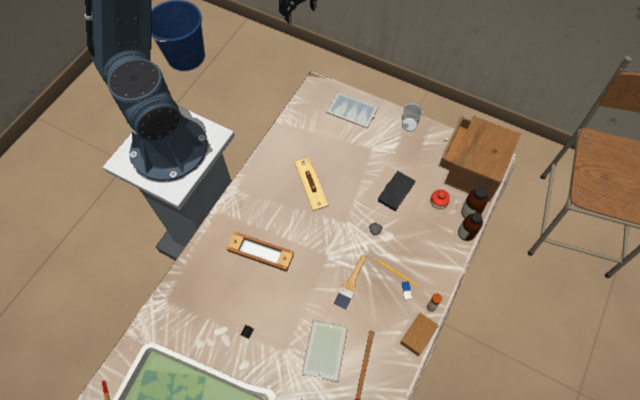

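The side view shows the backplate at about (311,184) with its dark grip bar, and the frame at (261,251) with its white strip. The scene view shows the same two at (288,209) and (328,254). I'll measure both roughly from the side view and plan the approach to the backplate.

```bash
cat > h.py <<'E'
import numpy as np,cv2
from workcell import manip
from scipy.spatial.transform import Rotation as R
np.set_printoptions(precision=2,suppress=True)
def rot(s): w,x,y,z=s['tcp_rot']; return R.from_quat([x,y,z,w]).as_matrix()
def pose(n,s=None):
    c=manip.get_calibration(n)
    if n!='wrist': return c['mtx'],c['cam_to_world']
    T=np.eye(4);T[:3,:3]=rot(s);T[:3,3]=s['tool_pos'];return c['mtx'],T@c['hand_eye']
def ray(px,z,K,T):
    px=np.atleast_2d(px).astype(float)
    d=(T[:3,:3]@np.linalg.inv(K)@np.c_[px,np.ones(len(px))].T).T
    o=T[:3,3];return o+d*((z-o[2])/d[:,2])[:,None]
def proj(P,K,T):
    q=np.linalg.inv(T)@np.r_[P,1];u=K@q[:3];return u[:2]/u[2]
E
python3 - <<'E'
from h import *
f=cv2.imread('pics/side0.png');h=cv2.cvtColor(f,cv2.COLOR_BGR2HSV)
K,T=pose('side')
for nm,(x0,y0,x1,y1),z in(('back',(285,150,335,215),13),('frame',(220,225,300,275),24)):
    m=np.zeros(h.shape[:2],np.uint8);m[y0:y1,x0:x1]=cv2.inRange(h,(8,90,60),(35,255,255))[y0:y1,x0:x1]
    c=max(cv2.findContours(m,0,2)[0],key=cv2.contourArea)
    P=ray(c[:,0],z,K,T)[:,:2].astype(np.float32)
    r=cv2.minAreaRect(P);b=cv2.boxPoints(r);e=b[1]-b[0];g=b[2]-b[1];l=e if np.hypot(*e)>np.hypot(*g) else g
    print(nm,r,'x-axis angle',np.arctan2(l[1],l[0]))
s=manip.state();print(rot(s))
E
python3 inch.py '1 -33 -22 0 0;1 -33 -22 0 0;1 -33 -22 0 0;1 -33 -22 0 0;1 -33 -22 0 0;1 -33 -22 0 0;1 -33 -22 -0 0;1 -33 -22 0 0;1 -33 -22 0 0;1 -33 -22 0 0;1 -33 -22 10 0;1 -32 -20 20 0;1 0 0 20 0.105;1 0 0 20 0.105;1 0 0 20 0.105;1 0 0 10 0;1 0 0 0 0'
python3 - <<'E'
from h import *
s=manip.state();print(s['t'],s['tool_pos'],rot(s)[:,0])
f=manip.grab_frame('wrist');cv2.imwrite('pics/w1.png',f[:,:,::-1])
E
```

```text
t: 1.85
tool_pos: [478.4, 98.1, 202.9]
tcp_rot: [-0.001, 0.361, 0.932, -0.001]
contact_force: [0.1, 0.1, 0.6]
grip_width: 0.995
finger_force: 0.0
1.85 [478.36  98.14 202.91] [-0.74  0.67  0.  ]
```

View pics/w1.png

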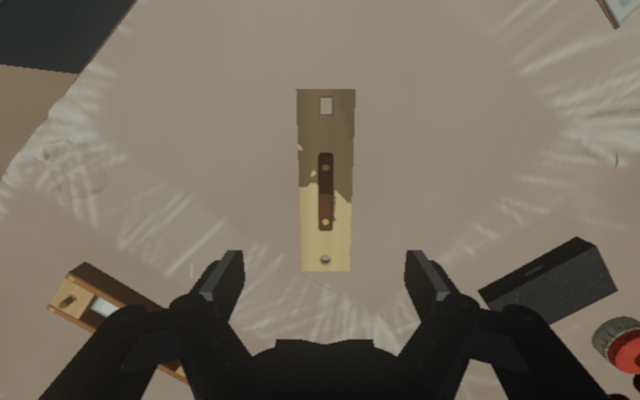

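The wrist view shows the plate upright in the image, spanning about (297–355, 89–271). The slot is at the top (326,106), the round hole at the bottom (325,260) and the grip bar at (326,191). I'll measure these.

Run:
```python
from h import *
s=manip.state();K,T=pose('wrist',s);Rt=rot(s);p=np.array(s['tool_pos'])
f=cv2.imread('pics/w1.png');h=cv2.cvtColor(f,cv2.COLOR_BGR2HSV)
print(h[100,310],h[250,310],h[106,326],h[190,326],h[150,250],h[260,325],h[300,280])
m=np.zeros(h.shape[:2],np.uint8);sl=np.s_[70:285,280:375]
m[sl]=cv2.inRange(h,(10,70,40),(40,255,255))[sl]
d=np.zeros_like(m);sl=np.s_[140:245,305:345];d[sl]=(h[...,2][sl]<75)*255
for nm,k,z in(('plate',m,13),('bar',d,31)):
    k=cv2.morphologyEx(k,cv2.MORPH_OPEN,np.ones((3,3)))
    c=max(cv2.findContours(k,0,2)[0],key=cv2.contourArea)
    W=ray(c[:,0],z,K,T);L=((W-p)@Rt)[:,:2].astype(np.float32)
    r=cv2.minAreaRect(L);print(nm,cv2.boundingRect(c),r,'world',p+Rt@np.r_[r[0],0])
```

```text
[ 20  92 108] [ 20  87 172] [ 20  47 142] [ 16 108  59] [ 18  46 143] [18 69 96] [ 20  33 153]
plate (297, 89, 58, 183) ((0.35198974609375, 0.9780960083007812), (184.0587615966797, 52.17414093017578), 0.026428382843732834) world [479.25  99.18 203.87]
bar (318, 153, 15, 42) ((20.424224853515625, 0.40815019607543945), (12.662202835083008, 37.71023178100586), 89.50238800048828) world [464.04 112.29 203.88]
```

```bash
python3 inch.py '1 0 1 30 0;0.5 0 0 30 0;0.5 0 0 24 0;0.4 0 0 14 0;0.4 0 0 10 0;0.4 0 0 6 0;0.4 0 0 0 0;0 0 0 0 0;0 0 0 0 0;0 0 0 0 0;0 0 0 0 0;0 0 0 0 0;0 0 0 0 0;0 0 0 0 0'
```

```text
t: 3.3
tool_pos: [480.0, 99.0, 90.8]
tcp_rot: [0.001, 0.363, 0.932, 0.0]
contact_force: [-1.0, 0.4, 6.5]
grip_width: 0.146
finger_force: 59.8
```

```bash
python3 inch.py '0 0 0 -3 0;0 0 0 -5 0;0 0 0 -15 0;0 0 0 -25 0;0 0 0 -25 0;0 0 0 -20 -0.05;0 0 0 -20 -0.1;0 0 0 -15 -0.1;0 0 0 -10 -0.1;0 0 0 -10 -0.1;0 0 0 0 -0.1;0 0 0 0 -0.1;0 0 0 0 -0.1;0 0 0 0 -0.1;0 0 0 0 -0.037;0 0 0 0 0;0 0 0 0 0'
python3 inch.py '0 4 -10 0 0;0 8 -20 0 0;0 8 -20 0 0;0 8 -20 0 0;0 8 -20 0 0;0 8 -20 0 0;0 8 -20 0 0;0 5 -15 0 0;0 3 -9 0 0;0 0 -4 0 0;0 0 0 0 0;0 0 0 0 0;0 0 0 0 0'
python3 - <<'E'
from h import *
import pickle
s=manip.state();print(s['t'],s['tool_pos'],rot(s)[:,0])
f=manip.grab_frame('wrist');cv2.imwrite('pics/w2.png',f[:,:,::-1]);pickle.dump(s,open('w2.pkl','wb'))
E
```

```text
t: 5.0
tool_pos: [479.4, 98.9, 238.1]
tcp_rot: [0.0, -0.071, 0.997, -0.0]
contact_force: [0.1, -0.7, -2.0]
grip_width: 0.148
finger_force: 58.8
t: 6.3
tool_pos: [442.9, -65.6, 237.9]
tcp_rot: [-0.0, -0.072, 0.997, 0.0]
contact_force: [0.1, 0.4, -2.5]
grip_width: 0.145
finger_force: 58.8
6.3 [442.92 -65.6  237.86] [-0.99 -0.14  0.  ]
```

View pics/w2.png

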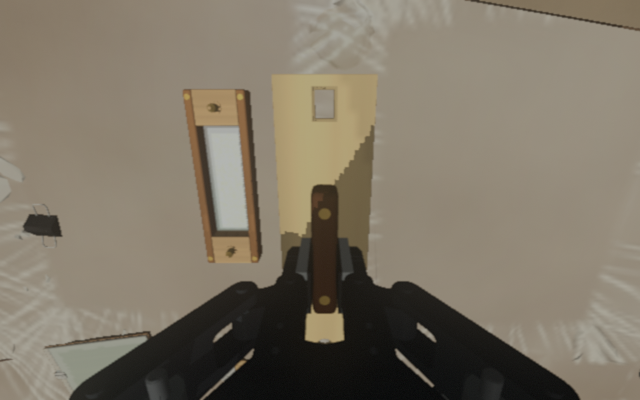

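The frame lies left of the held plate, spanning about (184–260, 90–263), with pins near (213,107) and (231,252). The slot in the held plate is at (324,103) and the round hole is partly visible at (324,343). I'll zoom in on these four spots.

Run:
```python
import cv2,numpy as np
f=cv2.imread('pics/w2.png')
def c(x,y): return cv2.resize(f[y-19:y+19,x-25:x+25],(400,300),interpolation=cv2.INTER_NEAREST)
a=np.vstack([np.hstack([c(213,107),c(231,250)]),np.hstack([c(324,103),c(325,345)])])
cv2.imwrite('pics/crop.png',a)
```

```text
(no output)
```

View pics/crop.png

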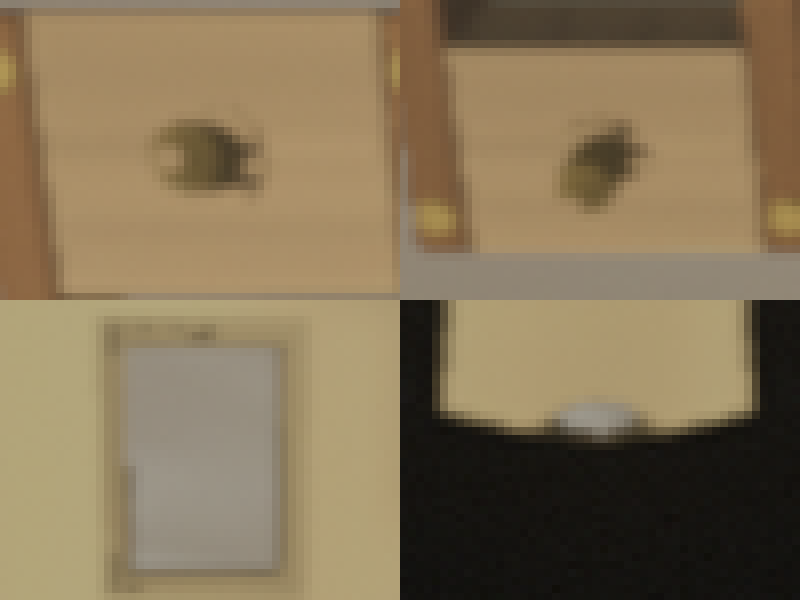

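```bash
cat > meas.py <<'E'
from h import *
import pickle
def held(name,zt=77.8):
    s=pickle.load(open(name+'.pkl','rb'));K,T=pose('wrist',s);Rt=rot(s);p=np.array(s['tool_pos'])
    f=cv2.imread(f'pics/{name}.png');h=cv2.cvtColor(f,cv2.COLOR_BGR2HSV)
    loc=lambda px,z:((ray(px,z,K,T)-p)@Rt)
    return s,K,T,Rt,p,f,h,loc
E
python3 - <<'E'
from meas import *
s,K,T,Rt,p,f,h,loc=held('w2')
zp=p[2]-77.8
m=cv2.inRange(h,(10,70,60),(40,255,255))
L=[];Rr=[]
for y in list(range(85,215,4)):
    xs=np.where(m[y,265:390])[0]+265;L.append((xs[0]-.5,y));Rr.append((xs[-1]+.5,y))
T0=[(x,70+np.where(m[70:85,x])[0][0]-.5) for x in range(280,370,6)]
for n,e,ax in(('L',L,0),('R',Rr,0),('top',T0,1)):
    q=loc(e,zp); c=np.polyfit(q[:,ax],q[:,1-ax],1);r=q[:,1-ax]-np.polyval(c,q[:,ax]);print(n,'fit',c,'rms',r.std(),'at mid',np.polyval(c,0))
print('slot',loc([(324.4,103.5)],zp))
print('pins tool',loc([(208.5,107.5),(228,253.5)],38))
P=ray([(208.5,107.5),(228,253.5)],38,K,T);d=P[0]-P[1];print('pins world',P,np.linalg.norm(d))
m2=np.zeros_like(m);sl=np.s_[75:275,170:268];m2[sl]=cv2.inRange(h,(5,85,40),(40,255,255))[sl]
c=max(cv2.findContours(m2,0,2)[0],key=cv2.contourArea)
q=loc(c[:,0],24)[:,:2].astype(np.float32);print('frame',cv2.boundingRect(c),cv2.minAreaRect(q))
E
```

```text
L fit [ -0.   -26.86] rms 0.15163389590817555 at mid -26.85642791509566
R fit [ 0.   24.49] rms 0.1743144626651732 at mid 24.48804369367139
top fit [ 0.   94.41] rms 0.14877153473787808 at mid 94.41337582947705
slot [[80.57 -0.85 77.8 ]]
pins tool [[  77.49 -107.77  199.85]
 [ -74.77 -106.25  199.85]]
pins world [[ 381.78 -183.41   38.  ]
 [ 532.23 -159.93   38.  ]] 152.2652273429384
frame (183, 89, 78, 174) ((0.0888214111328125, -105.10974884033203), (188.1100311279297, 62.71905517578125), 0.012291724793612957)
```

```bash
python3 inch.py '0 0 7 10 0;0 0 7 20 0;0 0 6 25 0;0 0 0 20 0;0 0 0 15 0;0 0 0 6 0;0 0 0 2 0;0 0 0 0 0;0 0 0 0 0'
cat > snap.py <<'E'
import sys;from meas import *
n=sys.argv[1];s=manip.state();f=manip.grab_frame('wrist');cv2.imwrite(f'pics/{n}.png',f[:,:,::-1]);pickle.dump(s,open(n+'.pkl','wb'))
E
python3 snap.py w3
python3 - <<'E'
import cv2;f=cv2.imread('pics/w3.png');cv2.imwrite('pics/w3c.png',cv2.resize(f[0:375,60:410],None,fx=1.6,fy=1.6,interpolation=cv2.INTER_CUBIC))
E
```

```text
t: 7.25
tool_pos: [440.3, -46.3, 140.4]
tcp_rot: [0.001, -0.072, 0.997, -0.0]
contact_force: [0.3, -0.8, -1.4]
grip_width: 0.144
finger_force: 58.7
```

View pics/w3c.png

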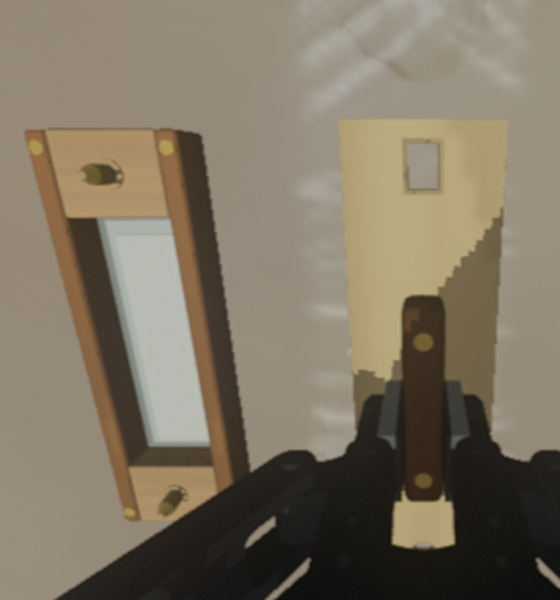

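The crop shows the frame's rim screws at crop (36,148), (166,147) and (129,513), and its pin tips near (88,174) and (166,508). The slot in the held plate is at (422,166). I'll compute these at nearly equal depth to the plate.

```bash
cat > m3.py <<'E'
from meas import *
s,K,T,Rt,p,f,h,loc=held('w3');zp=p[2]-77.8
def cen(u,v,w=8):
    x,y=int(60+u/1.6),int(v/1.6);P=h[y-w:y+w+1,x-w:x+w+1].astype(int)
    m=((P[...,0]>=21)&(P[...,1]>110)&(P[...,2]>120)).astype(np.uint8)
    n,l,st,c=cv2.connectedComponentsWithStats(m);k=1+st[1:,4].argmax();return c[k]+[x-w,y-w],st[k]
S=[]
for u,v in((36,148),(166,147),(129,513)):
    c,st=cen(u,v);S.append(c);print('screw px',c,st[2:],h[int(v/1.6),int(60+u/1.6)])
q=loc(S,24);print('screws',q);print('sep',q[0]-q[1],q[0]-q[2])
print('centre frame: x',(q[0,0]+q[2,0])/2,'y at top',(q[0,1]+q[1,1])/2,'angle',np.arctan2(q[0,1]-q[2,1],q[0,0]-q[2,0]))
print('pins',loc([(60+88/1.6,174/1.6),(60+164/1.6,509/1.6)],38))
# frame left outer edge
E=[]
m=cv2.inRange(h,(5,85,40),(40,255,255))
for y in range(90,310,6):
    xs=np.where(m[y,60:200])[0]+60;E.append((xs[0]-.5,y))
e=loc(E,24);c=np.polyfit(e[:,0],e[:,1],1);print('left edge',c,(e[:,1]-np.polyval(c,e[:,0])).std())
tp=[(x,70+np.where(m[70:100,x])[0][0]-.5) for x in range(80,160,5)];e=loc(tp,24);print('frame top x',np.median(e[:,0]))
L=[];Rr=[]
for y in range(80,220,4):
    xs=np.where(m[y,260:390])[0]+260;L.append((xs[0]-.5,y));Rr.append((xs[-1]+.5,y))
T0=[(x,65+np.where(m[65:90,x])[0][0]-.5) for x in range(280,370,6)]
for n,e,ax in(('L',L,0),('R',Rr,0),('top',T0,1)):
    q=loc(e,zp); c=np.polyfit(q[:,ax],q[:,1-ax],1);print(n,c,(q[:,1-ax]-np.polyval(c,q[:,ax])).std())
print('slot',loc([(60+422/1.6,166/1.6)],zp))
E
python3 m3.py
```

```text
screw px [81.85 91.8 ] [ 8  8 46] [ 21 131 173]
screw px [163.43  91.77] [ 8  9 53] [ 21 130 178]
screw px [140.28 319.61] [ 6  4 18] [ 21 131 171]
screws [[  87.69 -153.06  116.41]
 [  87.69 -101.84  116.39]
 [ -88.75 -153.    116.59]]
sep [ -0.01 -51.22   0.02] [176.43  -0.05  -0.18]
centre frame: x -0.5309428397551628 y at top -127.44635508637981 angle -0.0003102151544210387
pins [[  77.73 -124.61  102.41]
 [ -74.68 -124.35  102.57]]
left edge [  -0.   -155.86] 0.20072942864785606
frame top x 94.82056189231258Traceback (most recent call last):
  File "m3.py", line 23, in <module>
    T0=[(x,65+np.where(m[65:90,x])[0][0]-.5) for x in range(280,370,6)]
              ~~~~~~~~~~~~~~~~~~~~~~~^^^
IndexError: index 0 is out of bounds for axis 0 with size 0
```

```bash
sed -i 's/range(280,370,6)/range(285,365,6)/; s/65+np.where(m\[65:90,x\])/70+np.where(m[70:95,x])/; s/m\[y,260:390\]/m[y,268:378]/' m3.py; python3 m3.py | tail -4
python3 - <<'E'
from meas import *
s,K,T,Rt,p,f,h,loc=held('w3')
for y in(100,180):
    x=np.arange(75 if y==100 else 90,190 if y==100 else 200);q=loc(np.c_[x,np.full(len(x),y)],24)
    print(y,'\n',' '.join(f'{a:.1f}:{f[y,b].tolist()[2]}/{f[y,b].tolist()[0]}' for a,b in zip(q[:,1],x)))
E
```

```text
pins [[  77.73 -124.61  102.41]
 [ -74.68 -124.35  102.57]]
left edge [  -0.   -155.86] 0.20072942864785606
frame top x 94.82056189231258
100 
 -158.7:150/119 -158.1:150/120 -157.5:150/120 -156.8:149/118 -156.2:145/104 -155.6:141/75 -154.9:143/66 -154.3:145/68 -153.7:145/68 -153.0:145/68 -152.4:145/68 -151.8:144/67 -151.1:144/68 -150.5:142/67 -149.9:135/64 -149.2:117/54 -148.6:110/55 -148.0:138/77 -147.3:163/97 -146.7:170/103 -146.1:171/104 -145.4:170/103 -144.8:170/104 -144.2:170/103 -143.5:170/103 -142.9:170/102 -142.3:170/103 -141.6:170/103 -141.0:170/103 -140.4:170/103 -139.7:170/102 -139.1:170/102 -138.5:170/103 -137.8:170/103 -137.2:170/102 -136.6:170/103 -135.9:170/102 -135.3:170/103 -134.7:171/103 -134.0:171/103 -133.4:170/103 -132.8:171/103 -132.1:170/103 -131.5:171/103 -130.9:171/103 -130.2:170/103 -129.6:171/104 -129.0:171/104 -128.3:172/105 -127.7:171/104 -127.1:169/103 -126.4:169/102 -125.8:169/103 -125.2:166/100 -124.5:158/94 -123.9:147/86 -123.3:150/88 -122.6:163/99 -122.0:169/103 -121.4:170/104 -120.7:170/104 -120.1:170/104 -119.5:170/104 -118.8:170/104 -118.2:170/104
[... 1776 characters left out ...]
182 -110.4:184/183 -109.7:185/182 -109.1:184/180 -108.4:184/179 -107.7:184/179 -107.0:184/180 -106.3:183/179 -105.6:173/163 -104.9:152/120 -104.2:140/78 -103.5:139/69 -102.8:141/72 -102.1:140/72 -101.4:142/72 -100.7:141/72 -100.1:141/72 -99.4:138/71 -98.7:131/67 -98.0:120/63 -97.3:103/56 -96.6:84/50 -95.9:68/45 -95.2:66/46 -94.5:65/45 -93.8:65/45 -93.1:65/45 -92.4:65/45 -91.7:64/44 -91.1:63/44 -90.4:63/43 -89.7:63/44 -89.0:62/43 -88.3:60/41 -87.6:75/56Traceback (most recent call last):
  File "m3.py", line 23, in <module>
    T0=[(x,70+np.where(m[70:95,x])[0][0]-.5) for x in range(285,365,6)]
              ~~~~~~~~~~~~~~~~~~~~~~~^^^
IndexError: index 0 is out of bounds for axis 0 with size 0
```

```bash
python3 inch.py '0 0 -5 -10 0;0 0 -15 -10 0;0 0 -25 0 0;0 0 -25 0 0;0 0 -25 0 0;0 0 -25 0 0;0 0 -25 0 0;0 0 -25 0 0;0 0 -25 0 0;0 0 -20 0 0;0 0 -15 0 0;0 0 -10 10 0;0 0 -6 10 0;0 -1 -2 0 0;0 0 0 0 0;0 0 0 0 0;0 0 0 0 0'
python3 snap.py w4
python3 - <<'E'
import cv2;f=cv2.imread('pics/w4.png');cv2.imwrite('pics/w4c.png',cv2.resize(f[0:375,250:600],None,fx=1.6,fy=1.6,interpolation=cv2.INTER_CUBIC))
E
```

```text
t: 9.0
tool_pos: [476.7, -291.2, 140.2]
tcp_rot: [0.0, -0.072, 0.997, -0.0]
contact_force: [0.6, 0.4, -1.5]
grip_width: 0.141
finger_force: 58.8
```

View pics/w4c.png

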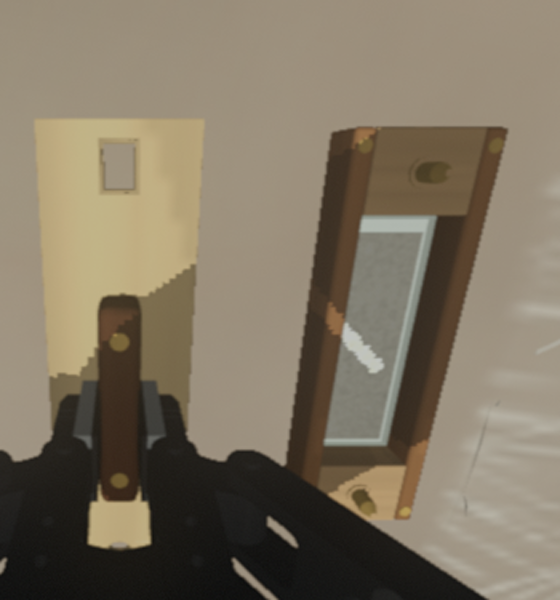

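The frame is now right of the plate and partly in its shadow. The screws are at crop (365,146), (496,146) and (404,512), and the pins at (435,173) and (367,508).

Run:
```python
from meas import *
for nm,x0,S,rowx in(('w3',60,[(36,148),(166,147),(129,513)],(75,190)),('w4',250,[(365,146),(496,146),(404,512)],(450,575))):
    s,K,T,Rt,p,f,h,loc=held(nm);W=[]
    for u,v in S:
        x,y=int(x0+u/1.6),int(v/1.6);w=6;g=f[y-w:y+w+1,x-w:x+w+1].astype(float);g=g[...,2]*.3+g[...,1]*.7-g[...,0]   # yellowness
        g=np.clip(g-np.percentile(g,75),0,None);Y,X=np.mgrid[-w:w+1,-w:w+1];W.append((x+(g*X).sum()/g.sum(),y+(g*Y).sum()/g.sum()))
    q=loc(W,24);print(nm,p,'screws',q[:,:2].tolist(),'centre',(q[0,0]+q[2,0])/2,(q[0,1]+q[1,1])/2)
    for y in(95,110,125):
        x=np.arange(*rowx);l=loc(np.c_[x,np.full(len(x),y)],24)[:,1];g=f[y,rowx[0]:rowx[1]].astype(float).sum(1)
        d=np.convolve(g,[.5,1,0,-1,-.5],'same');k=[i for i in range(3,len(d)-3) if abs(d[i])==abs(d[i-2:i+3]).max() and abs(d[i])>70]
        print(y,[(round(l[i],1),int(d[i])) for i in k])
s,K,T,Rt,p,f,h,loc=held('w4');m=cv2.inRange(h,(10,70,60),(40,255,255));zp=p[2]-77.8
L=[];Rr=[]
for y in range(85,215,4):
    xs=np.where(m[y,265:380])[0]+265;L.append((xs[0]-.5,y));Rr.append((xs[-1]+.5,y))
for e in(L,Rr): q=loc(e,zp);c=np.polyfit(q[:,0],q[:,1],1);print(c,(q[:,1]-np.polyval(c,q[:,0])).std())
col=f[60:95,320].astype(int);print(col[:,0])
print('rows->x',loc([(320,74),(320,75),(320,103.5)],zp)[:,0])
```

```text
w3 [440.28 -46.28 140.44] screws [[87.71520918845464, -152.81808373093563], [87.74552648669527, -101.74595732875946], [-88.85042693486207, -152.7359901149638]] centre -0.5676088732037172 -127.28202052984754
95 [(np.float64(-151.0), -128), (np.float64(-147.8), 196), (np.float64(-106.2), -144), (np.float64(-104.3), 122), (np.float64(-103.7), 122), (np.float64(-99.3), -149)]
110 [(np.float64(-156.6), -115), (np.float64(-147.6), 206), (np.float64(-136.1), -222), (np.float64(-129.7), -83), (np.float64(-123.9), 295), (np.float64(-120.1), 96), (np.float64(-106.0), -153), (np.float64(-97.1), -141)]
125 [(np.float64(-156.5), -117), (np.float64(-147.4), 192), (np.float64(-105.8), -156), (np.float64(-97.3), -140)]
w4 [ 476.74 -291.16  140.16] screws [[90.48590766320122, 93.65163753864866], [88.4168381326135, 146.76584328550388], [-88.11126047532076, 146.20053768338406]] centre 1.1873235939402278 120.20874041207627
95 [(np.float64(81.3), -314), (np.float64(99.5), 78), (np.float64(141.0), -90), (np.float64(149.8), 261)]
110 [(np.float64(81.4), -344), (np.float64(99.2), 84), (np.float64(117.1), -111), (np.float64(141.4), -94), (np.float64(149.7), 290)]
125 [(np.float64(98.9), 88), (np.float64(141.1), -105), (np.float64(149.6), 292)]
[ -0.   -26.78] 0.15432748093253315
[ 0.01 24.44] 0.20340532262945982
[124 124 124 124 125 125 125 125 125 125 126 126 125 125 127 133 136 135
 136 135 136 136 136 135 135 133 119 113 110 108 122 126 126 126 126]
rows->x [94.24 93.79 80.57]
```

```bash
python3 inch.py '0 0 5 -10 0;0 0 12 0 0;0 0 15 0 0;0 0 18 0 0;0 0 18 0 0;0 0 18 0 0;0 0 15 0 0;0 -1 10 0 0;0 -1 6 0 0;0 0 4 5 0;0 0 0.5 5 0;0 0 0 0 0;0 0 0 0 0'
python3 - <<'E'
from h import *
s=manip.state();Rt=rot(s);print(s['tool_pos'],'to go (tool)',Rt.T@(np.array([461.15,-170.52,125])-s['tool_pos']),np.arctan2(Rt[1,0],Rt[0,0]))
for n in('scene','side'): f=manip.grab_frame(n);cv2.imwrite(f'pics/{n}5.png',f[:,:,::-1])
a=cv2.imread('pics/scene5.png')[215:305,280:380];b=cv2.imread('pics/side5.png')[205:295,210:310]
cv2.imwrite('pics/s5.png',np.hstack([cv2.resize(v,(400,360),interpolation=cv2.INTER_CUBIC) for v in(a,b)]))
E
```

```text
t: 10.35
tool_pos: [461.1, -171.4, 139.6]
tcp_rot: [-0.0, -0.072, 0.997, 0.0]
contact_force: [0.3, 0.4, -1.6]
grip_width: 0.144
finger_force: 58.8
[ 461.11 -171.38  139.61] to go (tool) [-0.17  0.85 14.61] -2.997818310156158
```

View pics/s5.png

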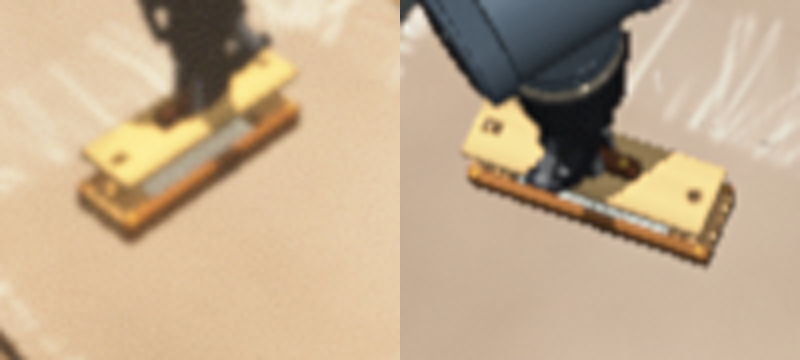

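Both views show the plate hovering parallel over the frame. I'll lower it in small steps and watch the force.

```bash
python3 inch.py '0 0 0.8 4 0;0 0 0 4 0;0 0 0 4 0;0 0 0 2 0;0 0 0 2 0;0 0 0 2 0;0 0 0 1 0;0 0 0 0 0'
```

```text
t: 11.25
tool_pos: [461.0, -170.2, 120.8]
tcp_rot: [-0.0, -0.072, 0.997, 0.0]
contact_force: [1.1, -0.2, -1.4]
grip_width: 0.14
finger_force: 58.8
```

```bash
python3 inch.py '0 0 0 1 0;0 0 0 1 0;0 0 0 1 0;0 0 0 1 0;0 0 0 1 0;0 0 0 1 0;0 0 0 0 0'
```

```text
t: 11.95
tool_pos: [461.0, -170.2, 114.8]
tcp_rot: [-0.0, -0.072, 0.997, 0.0]
contact_force: [-0.5, 0.8, -1.4]
grip_width: 0.143
finger_force: 58.8
```

No force so far, and the pins are well into the holes. I'll carry on to the rim.

```bash
python3 inch.py '0 0 0 1 0;0 0 0 1 0;0 0 0 1 0;0 0 0 0.8 0;0 0 0 0.5 0;0 0 0 0 0;0 0 0 0 0'
```

```text
t: 12.65
tool_pos: [461.0, -170.2, 110.6]
tcp_rot: [0.0, -0.072, 0.997, -0.0]
contact_force: [0.3, -0.5, -2.3]
grip_width: 0.144
finger_force: 58.8
```

```bash
python3 inch.py '0 0 0 0.5 0;0 0 0 0.5 0;0 0 0 0 0'
```

```text
t: 12.95
tool_pos: [461.1, -170.3, 109.9]
tcp_rot: [0.0, -0.072, 0.997, -0.0]
contact_force: [-2.0, 1.3, 3.9]
grip_width: 0.142
finger_force: 59.5
```

```bash
python3 inch.py '0 0 0 0.4 0;0 0 0 0 0;0.35 0 0 0 0;0.35 0 0 0 0;0.35 0 0 0 0;0.35 0 0 -4 0;0.35 0 0 -10 0;0.5 0 0 -20 0;0.8 0 0 -30 0;1 0 0 -30 0;1 0 0 -30 0;1 0 0 -10 0;1 0 0 0 0;1 0 0 0 0'
python3 snap.py w6
python3 - <<'E'
from h import *
for n in('scene','side'): f=manip.grab_frame(n);cv2.imwrite(f'pics/{n}6.png',f[:,:,::-1])
w=cv2.imread('pics/w6.png')[60:300,230:430]
a=cv2.imread('pics/scene6.png')[225:285,290:370];b=cv2.imread('pics/side6.png')[225:285,215:305]
cv2.imwrite('pics/s6.png',np.hstack([cv2.resize(w,(450,540),interpolation=cv2.INTER_CUBIC),np.vstack([cv2.resize(v,(350,270),interpolation=cv2.INTER_CUBIC) for v in(a,b)])]))
E
```

```text
t: 14.35
tool_pos: [460.7, -170.1, 242.5]
tcp_rot: [-0.0, -0.072, 0.997, 0.0]
contact_force: [0.6, 0.1, -0.2]
grip_width: 1.001
finger_force: 0.0
```

View pics/s6.png

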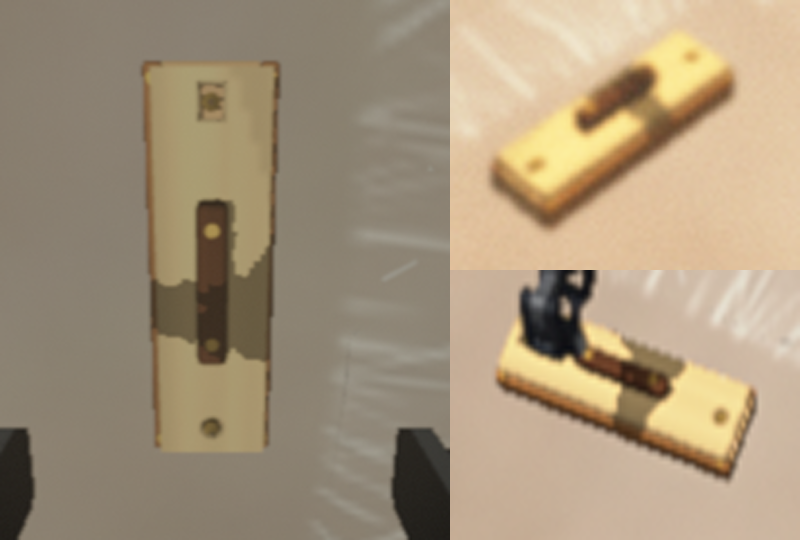

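The closed frame shows the pins centred in both holes and an even rim all round, so the plate is seated flush. Next I'll grip the side rails.

```bash
python3 inch.py '1 1.5 0 20 0;1 0 0 30 0;1 0 0 30 0;1 0 0 30 0;1 0 0 25 0;1 0 0 15 0;1 0 0 8 0;1 0 0 5 0;1 0 0 3 0;1 0 0 0 0'
```

```text
t: 15.5
tool_pos: [459.6, -170.5, 77.3]
tcp_rot: [0.0, -0.072, 0.997, -0.0]
contact_force: [1.1, -0.5, 0.1]
grip_width: 0.998
finger_force: 0.0
```

```bash
python3 inch.py '0.8 0 0 0 0;0.6 0 0 0 0;0.4 0 0 0 0;0 0 0 0 0;0 0 0 0 0;0 0 0 0 0;0 0 0 0 0'
```

```text
t: 16.2
tool_pos: [459.8, -170.6, 78.1]
tcp_rot: [0.0, -0.072, 0.997, -0.0]
contact_force: [-2.6, -0.4, 8.2]
grip_width: 0.687
finger_force: 64.2
```

```bash
python3 inch.py '0 0 0 -1 0;0 0 0 -1 0;0 0 0 -2 0;0 0 0 -3 0;0 0 0 -3 0;0 0 0 -2 0;0 0 0 -1 0;0 0 0 0 0'
python3 - <<'E'
from h import *
s=manip.state();print(s['wrist_torque'],s['contact_force'])
E
```

```text
t: 17.0
tool_pos: [459.6, -170.5, 90.3]
tcp_rot: [0.0, -0.072, 0.997, -0.0]
contact_force: [-0.5, 0.4, -5.5]
grip_width: 0.685
finger_force: 65.3
[ 0.03 -0.04 -0.03] [-0.45  0.37 -5.54]
```

The grip carries about 5.5 N with almost no moment, so the load is balanced. I'll lift on smoothly.

```bash
python3 inch.py '0 0 0 -2 0;0 0 0 -5 0;0 0 0 -8 0;0 0 0 -12 0;0 0 0 -15 0;0 0 0 -15 0;0 0 0 -15 0;0 0 0 -15 0;0 0 0 -15 0;0 0 0 -15 0;0 0 0 -15 0;0 0 0 -12 0;0 0 0 -12 0;0 0 0 -8 0;0 0 0 -5 0;0 0 0 -3 0;0 0 0 -1 0;0 0 0 0 0;0 0 0 0 0;0 0 0 0 0'
python3 inch.py '0 0 0 0 0;0 0 0 0 0;0 0 0 0 0;0 0 0 0 0;0 0 0 0 0'
python3 snap.py w7
python3 - <<'E'
from h import *
s=manip.state();print(s['t'],s['wrist_torque'],np.abs(s['dq']).max())
for n in('scene','side'): f=manip.grab_frame(n);cv2.imwrite(f'pics/{n}7.png',f[:,:,::-1])
w=cv2.imread('pics/w7.png')[40:400,200:440]
K,T=pose('scene');x,y=proj(np.array([459,-170,190.]),K,T).astype(int);a=cv2.imread('pics/scene7.png')[y-45:y+45,x-60:x+60]
K,T=pose('side');x,y=proj(np.array([459,-170,190.]),K,T).astype(int);b=cv2.imread('pics/side7.png')[y-45:y+45,x-60:x+60]
cv2.imwrite('pics/s7.png',np.hstack([cv2.resize(w,(400,600),interpolation=cv2.INTER_CUBIC),np.vstack([cv2.resize(v,(400,300),interpolation=cv2.INTER_CUBIC) for v in(a,b)])]))
E
```

```text
t: 19.0
tool_pos: [459.5, -170.4, 262.9]
tcp_rot: [-0.0, -0.072, 0.997, 0.0]
contact_force: [0.2, 0.5, -5.0]
grip_width: 0.684
finger_force: 65.5
t: 19.5
tool_pos: [459.5, -170.5, 263.2]
tcp_rot: [0.0, -0.072, 0.997, -0.0]
contact_force: [0.0, -0.0, -4.2]
grip_width: 0.686
finger_force: 65.5
19.55 [-0.04 -0.08 -0.04] 0.001838607269636686
```

View pics/s7.png

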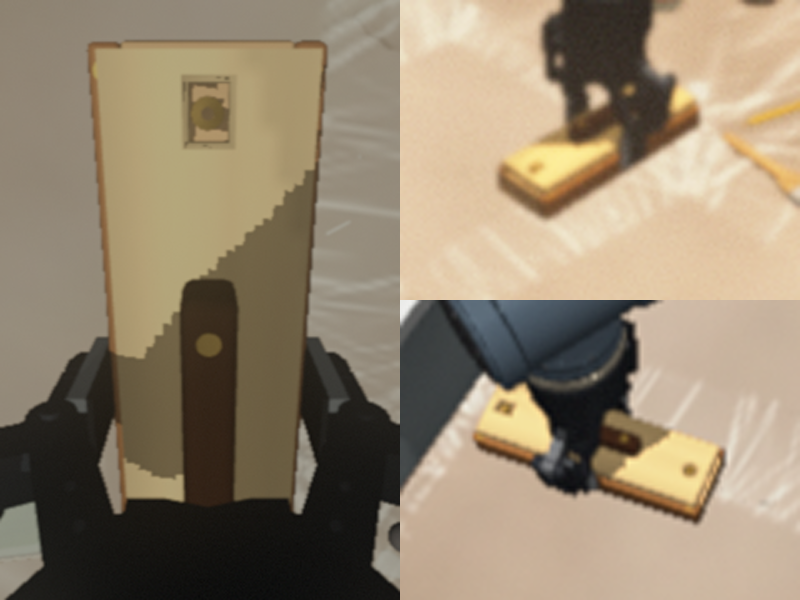

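The frame is held level about 185 mm up, with the back still flush on its pins and the arm still.

```bash
python3 -c "
from workcell import manip
print(manip.hand_in())"
```

```text
the job is handed in; nothing more can be done
None
```

I seated the backplate on both pins flush all round, then gripped the closed frame by its long sides; it is held still and level about 185 mm above the table, and the job was handed in at about 20 s.

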